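Release and open the guard lid over the gold wire spool

TASK

Open the bay with the gold wire for a spool change: press the pad at the front of its lid until the catch lets go, take the finger away so that the lid springs ajar by itself, then push the lid up from below with the fingertips and over to its back stop, where it stays open by itself. Leave the spools in their nests, the other bay's lid shut, and the things on the bench where they are.

Things in the scene. Friction and masses are not known exactly. Their poses are not given: they have to be found in the camera images.
- bay_gold: the bay with the gold wire: fixed clear case on a white base plate 210 mm deep (x), 160 mm wide (y), turned up to 0.45 rad, left or right of the other bay. Origin: centre of its underside, on the bench. Its +x points away from the robot to the hinge, +y left, z up. Clear walls, 200 by 150 mm outside, end 124 mm above the bench; the shut lid lies 5 mm over them, its top at 139 mm
- lid_gold (a joint): angle of the gold bay's lid, rad: 0 shut; pressed in -0.025 (front edge sinks 4.5 mm; the catch yields at about 4 to 5 N on the pad). Let go, the catch's spring raises it to 0.30 (ajar, front edge 56 mm up) and holds it. Beyond that it swings freely (0.35 kg): let go before upright (1.57) it falls back to ajar; past upright it falls to its back stop at 1.92 and stays
- press_gold (a point): centre of the black ribbed press pad (22 by 50 mm) on top of the front rail of the gold bay's lid, on the lid's upper face, 178 mm from the hinge line; moves with the lid. Its axes are the lid's: x towards the hinge, z out of the lid's top
- edge_gold (a point): middle of the lower front edge of the gold bay's lid, 195 mm from the hinge line, flush with the front wall when shut; moves with the lid. The lid is a flat aluminium frame with a clear window, 195 by 150 mm, 10 mm thick, with no handle
- hinge_gold (a point): middle of the hinge axis of the gold bay's lid, on the far wall: at x +95 mm, z 134 mm in the bay's frame, halfway through the lid's thickness; the axis lies along the bay's y
- catch_gold (a joint): how far the gold bay's catch (a spring plunger in a black housing under the lid's left half) has sprung out, m: 0 latched, about -0.0035 pressed in, 0.045 fully out
- spool_gold_mid (a point): middle of the spool of gold wire that stands loose in its nest ring in the gold bay: tapered, 90 mm diameter at its foot, 94 mm tall, upright; this point is 45 mm above its foot; the top of the spool is 110 mm above the bench
- bay_green: the other spool bay, the same in every size, with dark green wire; its lid stays shut
- lid_green (a joint): angle of the green bay's lid, rad: 0 shut; it has the same catch and springs open if pressed
- spool_green_mid (a point): middle of the spool of green wire in the green bay, the same size as the gold one
- empty_spool: bystander: small empty spool, aluminium flanges 64 mm diameter, 48 mm tall, standing between the bays; origin: centre of its underside
- screwdriver: bystander: screwdriver 170 mm long lying along its x; origin: its middle, underneath
- spanner: bystander: spanner 140 mm long lying along its x; origin: its middle, underneath
- tape_roll: bystander: roll of blue tape, 72 mm diameter, 19 mm high, lying flat; origin: centre of its underside
- oiler: bystander: small clear bottle, 36 mm diameter, 85 mm tall, standing between or behind the bays; origin: centre of its underside
- copper_spool: bystander: spool of copper wire, 68 mm diameter, 58 mm tall, standing left of the bays; origin: centre of its underside

How it is judged:
On the way, in this order (a step that is already met when the one before it is completed fails the run):
1. the gold bay's lid is pressed in past its catch, at the press pad (value of joint lid_gold below -0.015 rad and horizontal distance between the grasp point and press_gold below 0.05 m), for 0.02 s.
2. the catch has sprung out and holds the lid ajar, with the fingers off it (value of joint catch_gold above 0.038 m and value of joint lid_gold between 0.22 and 0.42 rad and contact force between the fingers and anything else below 0.3 N), for 0.2 s.
At the end, for the whole second after the job is handed in: The gold bay's lid stands at rest opened beyond 1.7 rad (leaning on its back stop, 1.92) with its catch sprung out; the green lid is shut (within -0.015 to 0.05 rad); both spools are within 15 mm and all bystanders within 30 mm of where they started (value of joint lid_gold above 1.7 rad and velocity of joint lid_gold between -0.1 and 0.1 rad/s and value of joint lid_green between -0.015 and 0.05 rad and value of joint catch_gold above 0.038 m and distance of each of spool_gold_mid, spool_green_mid from where it was at the start of the episode below 0.015 m and distance of each of empty_spool, screwdriver, spanner, tape_roll, oiler, copper_spool from where it was at the start of the episode below 0.03 m); the robot touches nothing.
It fails at once if the green bay's lid is pressed or sprung open (value of joint lid_green above 0.05 rad or value of joint lid_green below -0.015 rad).
It fails at once if a spool in a bay is shifted more than 15 mm or lifted (distance of any of spool_gold_mid, spool_green_mid from where it was at the start of the episode above 0.015 m).
It fails at once if a bystander on the bench is shifted more than 30 mm (distance of any of empty_spool, screwdriver, spanner, tape_roll, oiler, copper_spool from where it was at the start of the episode above 0.03 m).
It fails at once if a bystander on the bench is lifted more than 25 mm (height (world z) of any of empty_spool, screwdriver, spanner, tape_roll, oiler, copper_spool above 0.025 m).
It also fails if it takes over 48 s, if anything falls off the work surface, if the arm or the gripper's body presses on something with over 40 N, if the wrist force passes 120 N, or if a joint passes its speed limit or range.

ROBOT

A 6-joint arm with a two-finger parallel gripper is mounted at the origin on the work surface. World frame = base frame: x ahead of the robot, y to its left, z up, the work surface at z = 0. Lengths are in m, angles in rad, forces in N, time in s.
With the tool pointing down it reaches from about 0.3 to 0.825 m from the base axis. Payload 5.4 kg.
Tool frame: the origin (TCP) lies at the centre of the arm's flange, where the gripper is bolted on; the fingertips stand 190 mm ahead of it and the grasp point (between the pads) lies 171 mm ahead of it; z points along the fingers, y is the direction in which the jaws open and shut (so a half turn about z gives the same grasp; the last joint's range is limited). The gripper opens to 92 mm and grips with 3 to 60 N. Pads are 20 mm wide; open, the fingers measure 128 mm over their backs; the gripper's body (75 mm by 189 mm) begins 69 mm behind the grasp point.
Start: joints at [0.983, 0.158, 1.597, -0, 1.386, -0.21], TCP at [0.212, 0.534, 0.405] pointing down, gripper open.
Joint ranges: [-2.91, 2.91], [-0.94, 2.29], [0.18, 2.7], [-1.29, 4.43], [0.17, 2.64], [-3, 3]. Speed limits (rad/s): [2.57, 2.57, 3.14, 3.14, 3.14, 3.14].

INTERFACE

Orientations are given as a rotation vector (axis times angle).
In Python, from cell import readout, eyes, manip gives the robot as it stands.
- The arm moves only by the tool apply_moves, never from a script. Its argument "motion" is a list of rows, each a list of 3 entries, a list of its own where there are three numbers: the closure, from 0 (fully open) to 1 (shut), then the shift along the tool's x, y, z in mm, then the turn, a rotation vector about the tool's x, y, z in degrees. A call has 1 to 20 rows; each row shifts and turns the pose as measured when the row begins, along the tool's axes as they then stand; what a row does not reach is not made up. A row lasts 1/8 s, in which the tool goes at most 62.5 mm and 10.7 degrees, less where a joint would pass 70% of its speed; a pose out of reach is approached as far as the arm can. A call with a gripper value outside its range is refused whole. The fingers move at their own pace and stop on an object; "squeeze" is the grip in N (left out, the last holds). Time passes only in rows, so rows that do not move let the fingers close. It gives the time, the measured TCP pose, the force and the opening at its end, in the units of the state.
- readout.sense(): the state, without advancing time (a new reading comes with each control period).
- eyes.get_image(name): name is "scene" or "top" or "wrist"; returns the picture (420x560x3 uint8, red, green, blue); there is no depth.
- eyes.calibration(name): a dict with "K" (3x3 intrinsics, pixels), "pose" (4x4, takes a point from camera to world coordinates). Camera axes: x right, y down, z forward; pixel columns grow to the right and rows downward; lengths in m; the calibration is good to about 2 mm. A picture is of the moment at which its call begins: read the wrist's pose just before it. calibration takes no time and is no camera call; for the wrist camera it gives the pose at the moment of the call.
- manip.finish_job(): hands the job in, once; it reports no verdict.
The state is a dict: "time": time; "joints": joint angles; "joint_vel": joint speeds; "joint_efforts": joint torques, N m; "tool_pos": TCP position; "ee_rot": TCP orientation; "ft_force": force on the tool from outside, world axes, zero at the start; "wrist_torque": the same for the moment, N m; "opening": finger opening in m.
Only numpy, scipy, OpenCV 4.12 (cv2) and the standard library are available. Lean on these libraries where they do the work, as an engineer would, in place of code of your own. Each camera call takes 0.05 s, during which the arm holds its last target.

## Working session

There is one attempt and no reset: what is moved stays moved. The work goes in short steps, Python scripts to look and compute and a tool call to move; the robot and the scene stay as the last step left them, time stands still between calls to the robot, and variables do not carry over. Pictures are saved under pics/ and viewed, and the job is handed in when it is done.

Besides the shell and the picture viewer there is one more tool, called after "Request:" in YAML: its name, and indented under it one key for each argument. apply_moves: Moves the arm, as the interface text tells. Its arguments: {"type":"object","properties":{"motion":{"type":"array","items":{"type":"array"}},"squeeze":{"type":"number"}},"required":["motion"]}

```bash
mkdir -p pics
python3 - <<'E'
from cell import readout, eyes, manip
import cv2
for n in ["scene","top"]:
    im=eyes.get_image(n); cv2.imwrite(f"pics/{n}0.png",im[:,:,::-1])
    c=eyes.calibration(n); print(n,c["K"],c["pose"])
print(readout.sense())
E
```

```text
scene [[413.46668102   0.         277.12651046]
 [  0.         413.46668102 210.03175841]
 [  0.           0.           1.        ]] [[-8.56244131e-04  5.92666744e-01 -8.05447327e-01  1.34812185e+00]
 [ 9.99935729e-01  9.61309898e-03  6.01054198e-03 -4.18730257e-02]
 [ 1.13050932e-02 -8.05390414e-01 -5.92636884e-01  6.96522273e-01]
 [ 0.00000000e+00  0.00000000e+00  0.00000000e+00  1.00000000e+00]]
top [[472.97254137   0.         286.20315852]
 [  0.         472.97254137 210.79015911]
 [  0.           0.           1.        ]] [[-0.02401469 -0.98584363  0.16593864  0.30276916]
 [-0.99956772  0.02086212 -0.02071563 -0.00251695]
 [ 0.01696054 -0.16636438 -0.98591847  1.48067006]
 [ 0.          0.          0.          1.        ]]
{'time': 0.1, 'joints': array([ 9.82882666e-01,  1.58974808e-01,  1.59807884e+00, -2.78979451e-05,
        1.38622438e+00, -2.10108099e-01]), 'joint_vel': array([-0.00017692, -0.00218299, -0.00198125, -0.00033216,  0.00104213,
        0.00054366]), 'joint_efforts': array([ 4.37166673e-04, -3.86503637e+01, -3.22959030e+01,  7.03455415e-02,
        3.39980226e-02, -8.58626254e-05]), 'tool_pos': array([0.21199309, 0.53422603, 0.40383718]), 'ee_rot': array([-5.89806052e-01, -3.08508869e+00,  2.45566043e-03]), 'ft_force': array([ 0.13842263, -0.3117608 , -0.46516979]), 'wrist_torque': array([-0.02499071, -0.01149158, -0.02661664]), 'opening': 0.09224987272854389}
```

View pics/scene0.png

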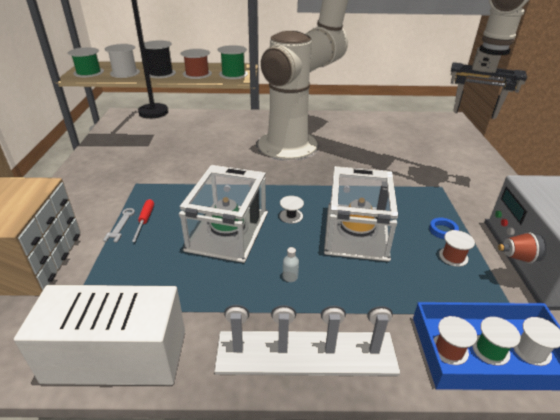

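View pics/top0.png

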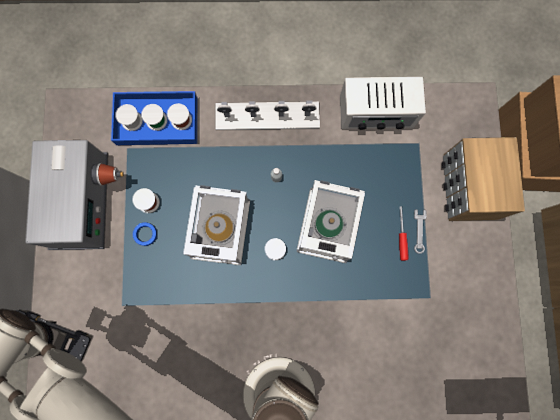

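The gold bay is at about (217,225) in the top view and (362,212) in the scene view. The green bay is to its right, at about (331,220) in the top view. I'll zoom in on the gold bay for its corner pixels.

Run:
```python
import cv2
a=cv2.imread("pics/top0.png")[175:275,175:260]; cv2.imwrite("pics/tz.png",cv2.resize(a,None,fx=6,fy=6,interpolation=cv2.INTER_CUBIC))
a=cv2.imread("pics/scene0.png")[160:265,315:410]; cv2.imwrite("pics/sz.png",cv2.resize(a,None,fx=5.5,fy=5.5,interpolation=cv2.INTER_CUBIC))
```

```text
(no output)
```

View pics/tz.png

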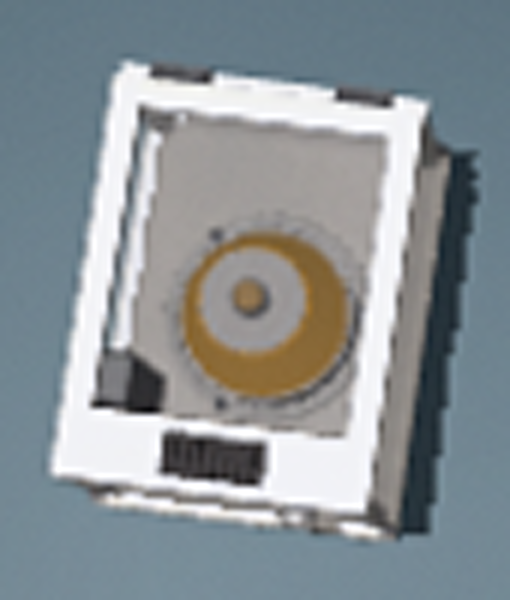

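View pics/sz.png

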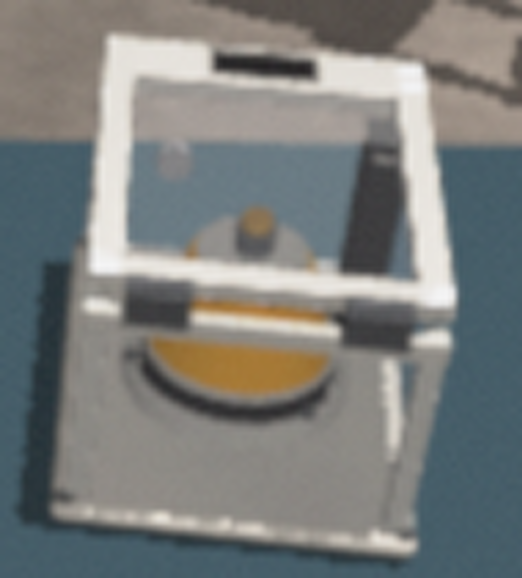

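```bash
cat > h.py <<'E'
import numpy as np
from cell import readout, eyes
from scipy.spatial.transform import Rotation as R
def ray(cam,u,v):
    c=eyes.calibration(cam); d=c["pose"][:3,:3]@np.linalg.solve(c["K"],[u,v,1]); return c["pose"][:3,3],d
def atz(cam,u,v,z):
    o,d=ray(cam,u,v); return o+d*(z-o[2])/d[2]
def proj(cam,P):
    c=eyes.calibration(cam); p=np.linalg.inv(c["pose"])@np.append(P,1); q=c["K"]@p[:3]; return q[:2]/q[2]
E
python3 - <<'E'
from h import *
from scipy.optimize import least_squares
T=lambda x,y:((x+.5)/6-.5+175,(y+.5)/6-.5+175)
S=lambda x,y:((x+.5)/5.5-.5+315,(y+.5)/5.5-.5+160)
obs=[("top",T(52,476),(-.1,.075,.139)),("top",T(372,515),(-.1,-.075,.139)),("top",T(120,62),(.095,.075,.139)),("top",T(430,100),(.095,-.075,.139)),("top",T(213,457),(-.083,0,.139)),
("scene",S(108,36),(-.1,-.075,.139)),("scene",S(425,62),(-.1,.075,.139)),("scene",S(455,300),(.095,.075,.139)),("scene",S(88,272),(.095,-.075,.139)),("scene",S(265,64),(-.083,0,.139)),
("scene",S(52,515),(.105,-.08,.0)),("scene",S(412,552),(.105,.08,.0))]
for o in obs: print(o[0],o[2],atz(o[0],*o[1],o[2][2]).round(4))
def f(p,s=None):
    r=[]
    for c,uv,P in obs:
        if s and c!=s: continue
        a=p[2]; P=np.array([p[0]+np.cos(a)*P[0]-np.sin(a)*P[1],p[1]+np.sin(a)*P[0]+np.cos(a)*P[1],P[2]])
        r+=list(proj(c,P)-uv)
    return np.array(r)
for s in [None,"top","scene"]:
    q=least_squares(f,[.5,.15,0],args=(s,),loss='soft_l1'); print(s,q.x,f(q.x,s).round(1))
# bystanders/green
for n,u,v,z in [("empty",275,248,.048),("oiler",277,173,.085),("copper",145,200,.058),("tape",145,234,.019),("greenFL",300,252,.139),("greenBL",315,182,.139)]:
    print(n,atz("top",u,v,z).round(3))
E
```

```text
top (-0.1, 0.075, 0.139) [0.4113 0.2629 0.139 ]
top (-0.1, -0.075, 0.139) [0.3896 0.1127 0.139 ]
top (0.095, 0.075, 0.139) [0.6101 0.2326 0.139 ]
top (0.095, -0.075, 0.139) [0.5883 0.0835 0.139 ]
top (-0.083, 0, 0.139) [0.4185 0.1874 0.139 ]
scene (-0.1, -0.075, 0.139) [0.3904 0.1159 0.139 ]
scene (-0.1, 0.075, 0.139) [0.4119 0.2651 0.139 ]
scene (0.095, 0.075, 0.139) [0.6016 0.2351 0.139 ]
scene (0.095, -0.075, 0.139) [0.5846 0.0861 0.139 ]
scene (-0.083, 0, 0.139) [0.4152 0.188  0.139 ]
scene (0.105, -0.08, 0.0) [0.5813 0.0824 0.    ]
scene (0.105, 0.08, 0.0) [0.6036 0.241  0.    ]
None [ 0.49983578  0.17448293 -0.14893144] [-0.2 -0.3 -0.9 -0.1 -0.7  1.8 -0.9  1.9  0.2  0.3 -0.3 -0.1 -0.6  0.
  0.1  0.9 -0.  -0.5 -0.3  0.5 -0.7  2.9 -0.2  3.4]
top [ 0.50144529  0.17300183 -0.15153369] [ 0.2 -0.9 -0.4 -0.6 -0.1  1.2 -0.3  1.5  0.7 -0.3]
scene [ 0.49613857  0.17581759 -0.15139674] [ 0.1 -0.8 -0.3 -0.6  0.2 -0.1  0.3 -1.5  0.  -0.2 -0.4  1.8 -0.   2.4]
empty [0.43  0.004 0.048]
oiler [ 0.654 -0.007  0.085]
copper [0.585 0.397 0.058]
tape [0.485 0.405 0.019]
greenFL [ 0.409 -0.067  0.139]
greenBL [ 0.612 -0.117  0.139]
```

Request:
apply_moves:
  motion:
    - [1,[-40,-31,0],[0,0,0]]
    - [1,[-40,-31,0],[0,0,0]]
    - [1,[-40,-31,0],[0,0,0]]
    - [1,[-40,-31,0],[0,0,0]]
    - [1,[-40,-31,0],[0,0,0]]
    - [1,[-40,-31,0],[0,0,0]]
    - [1,[-40,-31,0],[0,0,0]]
    - [1,[-20,-15,0],[0,0,-6]]
    - [1,[0,0,0],[0,0,-7]]
    - [1,[0,0,0],[0,0,0]]
  squeeze: 10

```text
time: 1.35
tool_pos: [0.4098, 0.197, 0.4001]
ee_rot: [-0.227, -3.128, 0.008]
ft_force: [-0.0, 0.0, -0.2]
opening: 0.0006
```

```bash
cat >> h.py <<'E'
def st():
    s=readout.sense(); M=R.from_rotvec(s["ee_rot"]).as_matrix(); tip=s["tool_pos"]+.19*M[:,2]
    print("t",s["time"],"q",s["joints"].round(4),"p",s["tool_pos"].round(4),"F",s["ft_force"].round(2),"open",round(s["opening"],4))
    print("M",M.round(4).tolist(),"tip",tip.round(4))
    return s,M,tip
E
python3 - <<'E'
from h import *
import cv2
s,M,tip=st()
print("to pad, tool mm",1000*M.T@(np.array([.4174,.1869,.139])-tip), "yaw y",np.degrees(np.arctan2(M[1,1],M[0,1])))
cv2.imwrite("pics/w1.png",eyes.get_image("wrist")[:,:,::-1])
E
```

```text
t 1.35 q [ 0.1823 -0.1578  1.9226 -0.0034  1.3831 -1.243 ] p [0.4098 0.197  0.4001] F [-0.    0.02 -0.17] open 0.0006
M [[-0.9895, 0.1443, -0.0056], [0.1443, 0.9895, -0.0045], [0.0049, -0.0052, -1.0]] tip [0.4087 0.1962 0.2101]
to pad, tool mm [-10.2752152   -7.55664343  71.04807986] yaw y 81.70544660415555
```

View pics/w1.png

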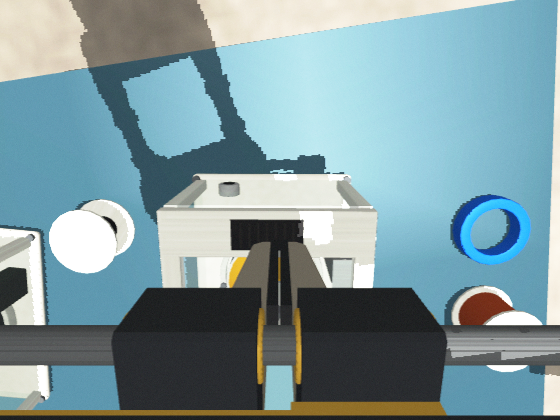

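The pad shows at about (266,235) in the wrist view. It lies slightly to tool −y of the finger axis (~280), which agrees with the computed −7.5 mm.

Request:
apply_moves:
  motion:
    - [1,[-10,-8,20],[0,0,0]]
    - [1,[0,0,25],[0,0,0]]
    - [1,[0,0,15],[0,0,0]]
    - [1,[0,0,4],[0,0,0]]
    - [1,[0,0,0],[0,0,0]]

```text
time: 2.02
tool_pos: [0.4178, 0.189, 0.335]
ee_rot: [-0.234, -3.129, 0.007]
ft_force: [0.3, 0.2, -0.4]
opening: 0.0003
```

Run:
```python
from h import *
s,M,tip=st()
print("to pad, tool mm",1000*M.T@(np.array([.4174,.1869,.139])-tip))
```

```text
t 2.025 q [ 0.1613 -0.0813  1.9866 -0.0037  1.2408 -1.2592] p [0.4178 0.189  0.335 ] F [ 0.32  0.18 -0.35] open 0.0003
M [[-0.9889, 0.1486, -0.0039], [0.1486, 0.9889, -0.0042], [0.0032, -0.0047, -1.0]] tip [0.4171 0.1882 0.145 ]
to pad, tool mm [-0.55056449 -1.19596946  5.97249545]
```

Request:
apply_moves:
  motion:
    - [1,[0,-1,4],[0,0,0]]
    - [1,[0,0,2],[0,0,0]]
    - [1,[0,0,2],[0,0,0]]

```text
time: 2.4
tool_pos: [0.4182, 0.1882, 0.3289]
ee_rot: [-0.234, -3.132, 0.006]
ft_force: [-4.1, 0.3, 7.0]
opening: 0.0004
```

Run:
```python
from h import *
s,M,tip=st()
```

```text
t 2.4 q [ 0.1594 -0.0747  1.9932 -0.0038  1.2247 -1.2609] p [0.4182 0.1882 0.3289] F [-4.08  0.28  7.03] open 0.0004
M [[-0.9889, 0.1486, -0.0011], [0.1486, 0.9889, -0.0038], [0.0005, -0.0039, -1.0]] tip [0.418  0.1875 0.1389]
```

Request:
apply_moves:
  motion:
    - [1,[0,0,2],[0,0,0]]
    - [1,[0,0,2],[0,0,0]]

```text
time: 2.65
tool_pos: [0.4182, 0.1882, 0.3268]
ee_rot: [-0.234, -3.132, 0.007]
ft_force: [-3.6, -0.5, 7.3]
opening: 0.0
```

Run:
```python
from h import *
import cv2
s,M,tip=st()
cv2.imwrite("pics/s2.png",eyes.get_image("scene")[:,:,::-1])
```

```text
t 2.65 q [ 0.1595 -0.0716  1.9947 -0.004   1.2206 -1.2608] p [0.4182 0.1882 0.3268] F [-3.65 -0.48  7.29] open 0.0
M [[-0.9889, 0.1485, -0.0015], [0.1485, 0.9889, -0.0041], [0.0009, -0.0042, -1.0]] tip [0.418  0.1875 0.1368]
```

Request:
apply_moves:
  motion:
    - [1,[0,0,3],[0,0,0]]
    - [1,[0,0,3],[0,0,0]]

```text
time: 2.95
tool_pos: [0.4185, 0.1884, 0.3246]
ee_rot: [-0.233, -3.131, 0.007]
ft_force: [-13.2, -2.4, 27.0]
opening: 0.0007
```

Run:
```python
from h import *
import cv2
s,M,tip=st()
```

```text
t 2.95 q [ 0.1599 -0.0677  1.9957 -0.0045  1.2163 -1.2607] p [0.4185 0.1884 0.3246] F [-13.19  -2.44  26.95] open 0.0007
M [[-0.989, 0.1481, -0.002], [0.1481, 0.989, -0.0046], [0.0013, -0.0049, -1.0]] tip [0.4181 0.1875 0.1346]
```

Request:
apply_moves:
  motion:
    - [1,[0,0,-20],[0,0,0]]
    - [1,[0,0,-45],[0,0,0]]
    - [1,[0,0,-45],[0,0,0]]
    - [1,[20,0,-20],[0,0,0]]
    - [1,[0,0,0],[0,0,0]]
    - [1,[0,0,0],[0,0,0]]

```text
time: 3.7
tool_pos: [0.3991, 0.1918, 0.4594]
ee_rot: [0.234, 3.131, -0.006]
ft_force: [-0.1, 0.2, 0.4]
opening: 0.0003
```

Run:
```python
from h import *
import cv2
s,M,tip=st()
im=eyes.get_image("scene")[130:340,180:460,::-1]
cv2.imwrite("pics/s3.png",cv2.resize(im,None,fx=2.8,fy=2.8,interpolation=cv2.INTER_CUBIC))
```

```text
t 3.7 q [ 0.1751 -0.2316  1.8687 -0.0044  1.5035 -1.246 ] p [0.3991 0.1918 0.4594] F [-0.09  0.18  0.36] open 0.0003
M [[-0.9889, 0.1489, 0.0017], [0.1489, 0.9888, -0.0041], [-0.0023, -0.0038, -1.0]] tip [0.3994 0.191  0.2694]
```

View pics/s3.png

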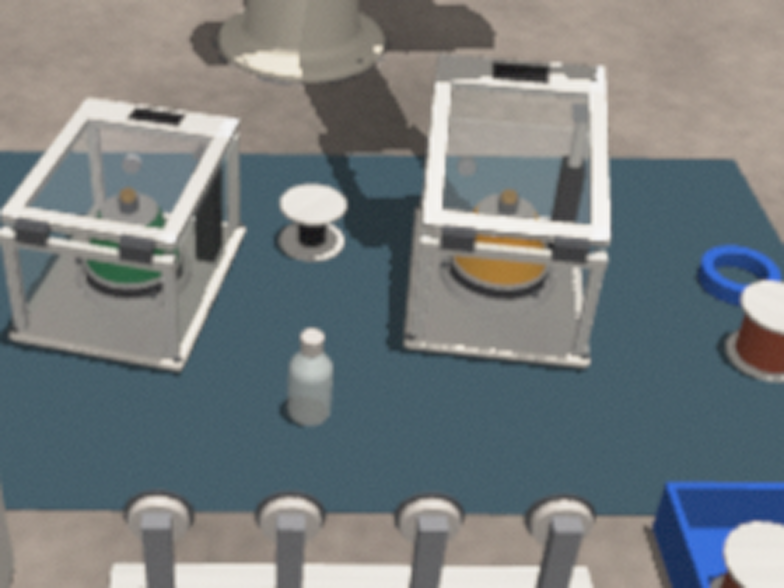

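The lid has sprung ajar: its front rail and pad are now raised at about (520,72), while the green lid is still flat. Next I'll fit an arm model so I can check which tool orientations are reachable for the lift.

```bash
ls
cat > kin.py <<'E'
import numpy as np
from scipy.spatial.transform import Rotation as R
from scipy.optimize import least_squares
def E(s,a): return R.from_euler(s,a).as_matrix()
def fk(q,k):
    h,a1,d,L2,e,L3,d6,y6=k
    A=E('z',q[0]); p=A@np.array([a1,d,h])
    A=A@E('y',q[1]); p=p+A@[0,0,L2]
    A=A@E('y',q[2]); p=p+A@[e,0,L3]
    A=A@E('z',q[3])@E('y',q[4]); p=p+A@[0,0,d6]
    A=A@E('z',q[5]+y6)
    return p,A
D=[([0.983,0.159,1.5981,0,1.3862,-0.2101],[.21199,.53423,.40384],[-5.89806052e-01, -3.08508869e+00,  2.45566043e-03]),
([ 0.1823,-0.1578,1.9226,-0.0034,1.3831,-1.243],[0.4098,0.197,0.4001],[-0.227,-3.128,.008]),
([ 0.1613,-0.0813,1.9866,-0.0037,1.2408,-1.2592],[0.4178,.189,.335],[-.234,-3.129,.007]),
([0.1751,-0.2316,1.8687,-0.0044,1.5035,-1.246],[.3991,.1918,.4594],[.234,3.131,-.006])]
D+= [tuple(x) for x in []]
def res(k,reg=1e-3):
    r=[]
    for q,p,rv in D:
        P,A=fk(q,k); r+=list(P-p)+list(.3*(R.from_rotvec(rv).as_matrix()-A).ravel())
    return np.array(r+list(reg*(np.array(k)-k0)))
k0=np.array([.3,0,.12,.4,0,.4,.1,0])
def fit():
    best=None
    for y in (0,np.pi/2,-np.pi/2,np.pi):
        x=k0.copy();x[-1]=y
        s=least_squares(res,x)
        if best is None or s.cost<best.cost: best=s
    return best
E
python3 - <<'E'
from kin import *
b=fit();print(b.x.round(4),b.cost)
for q,p,rv in D:
    P,A=fk(q,b.x);print((P-p).round(4),(R.from_rotvec(rv).as_matrix().T@A).round(3).tolist())
E
```

```text
h.py
pics
[2.8910e-01 2.0000e-04 1.1990e-01 3.8570e-01 4.8100e-02 5.1890e-01
 1.2280e-01 1.5708e+00] 1.274593541502081e-06
[-0.  0. -0.] [[1.0, 0.0, 0.0], [-0.0, 1.0, -0.0], [-0.0, 0.0, 1.0]]
[ 0.  0. -0.] [[1.0, 0.0, -0.0], [-0.0, 1.0, 0.0], [0.0, -0.0, 1.0]]
[-0. -0.  0.] [[1.0, 0.0, -0.0], [-0.0, 1.0, 0.0], [0.0, -0.0, 1.0]]
[-0. -0.  0.] [[1.0, -0.0, -0.0], [0.0, 1.0, -0.0], [0.0, 0.0, 1.0]]
```

Request:
apply_moves:
  motion:
    - [1,[20,0,-20],[0,-10,0]]
    - [1,[20,0,-20],[0,-10,0]]
    - [1,[0,0,0],[10,0,0]]
    - [1,[0,0,0],[10,0,0]]
    - [1,[0,0,0],[0,0,0]]

```text
time: 4.38
tool_pos: [0.3565, 0.1977, 0.4901]
ee_rot: [0.296, 2.753, -0.547]
ft_force: [-0.0, -0.3, -0.1]
opening: 0.0003
```

Run:
```python
from h import *
s,M,tip=st()
import kin,json
k=list(s["joints"]),list(s["tool_pos"]),list(s["ee_rot"])
b0=kin.fit()
P,A=kin.fk(k[0],b0.x);print("pred err",P-k[1],(M.T@A).round(3))
kin.D.append(k);b=kin.fit();print(b.x.round(4),b.cost)
P,A=kin.fk(k[0],b.x);print("pred err",P-k[1],(M.T@A).round(3))
json.dump(k,open("d5.json","w"))
```

```text
t 4.375 q [ 0.3639 -0.3405  1.9268 -0.4929  1.4504 -0.9588] p [0.3565 0.1977 0.4901] F [-0.02 -0.27 -0.08] open 0.0003
M [[-0.9281, 0.2599, 0.2667], [0.1383, 0.9055, -0.4011], [-0.3458, -0.3354, -0.8763]] tip [0.4072 0.1215 0.3236]
pred err [-0.00242189  0.00366686 -0.00114713] [[ 1. -0.  0.]
 [ 0.  1. -0.]
 [-0.  0.  1.]]
[2.9810e-01 2.0000e-04 1.1990e-01 3.8570e-01 4.7800e-02 5.1890e-01
 1.3200e-01 1.5708e+00] 1.2759428620097743e-06
pred err [ 6.87356630e-06  3.41461046e-06 -5.82767955e-06] [[ 1. -0.  0.]
 [ 0.  1. -0.]
 [-0.  0.  1.]]
```

```bash
cat >> kin.py <<'E'
import json
D.append(tuple(json.load(open("d5.json"))))
K=fit().x
LO=np.array([-2.91,-.94,.18,-1.29,.17,-3])+.03; HI=np.array([2.91,2.29,2.7,4.43,2.64,3])-.03
def ik(P,M,q0):
    def f(q):
        p,A=fk(q,K); return np.r_[(p-P)*10,(A-M).ravel()]
    s=least_squares(f,np.clip(q0,LO+1e-3,HI-1e-3),bounds=(LO,HI)); return s.x,np.abs(s.fun).max()
yaw=-.150
Rb=E('z',yaw); ob=np.array([.4995,.1745,0])
def W(p): return ob+Rb@np.array(p)
def toolM(phi,az=0,roll=0):
    # bay frame: fingers point elev phi, azimuth az; tool y horizontal along bay +y (roll about z)
    z=np.array([np.cos(phi)*np.cos(az),np.cos(phi)*np.sin(az),np.sin(phi)])
    y=np.array([-np.sin(az),np.cos(az),0]); x=np.cross(y,z)
    return Rb@np.c_[x,y,z]@E('z',roll)
def under(th,r,y): # point on lid underside (5mm below hinge plane), bay frame
    return np.array([.095-r*np.cos(th)+.005*np.sin(th)*-1, y, .134+r*np.sin(th)-.005*np.cos(th)])
E
python3 - <<'E'
from kin import *
q0=np.array([0.3639,-0.3405,1.9268,-0.4929,1.4504,-0.9588])
seeds=[q0]+[np.array([a,-.3,2.2,b,c,d]) for a in(0,.5,-.5) for b in(0,1.5,3.1) for c in(.6,1.5) for d in(-1.2,0,1.5)]
for az in (0,-.5,.5,1.57,-1.57):
  for phi in np.radians([0,-20,-40]):
    row=[]
    for th in (.2,.3,.8,1.2,1.57,1.7):
        t=W(under(th,.18,0)); M=toolM(phi,az); P=t-.19*M[:,2]
        best=None
        for s in seeds:
            q,e=ik(P,M,s)
            if e<2e-3: best=q;break
        row.append(None if best is None else best.round(1).tolist())
    print(az,round(np.degrees(phi)),row)
E
```

```text
0 0 [[0.7, 0.3, 2.5, 4.0, 1.3, 1.3], [0.7, 0.2, 2.6, 4.0, 1.3, 1.3], [0.5, -0.2, 2.6, 4.0, 1.0, 1.1], [0.4, -0.2, 2.5, 3.9, 0.9, 1.0], [0.3, -0.1, 2.4, 3.8, 0.8, 1.1], [0.3, -0.1, 2.3, 3.8, 0.8, 1.1]]
0 -20 [[0.6, -0.3, 2.6, 4.4, 0.8, 0.7], None, None, None, None, None]
0 -40 [[0.5, -0.5, 2.5, -0.9, 0.6, -0.3], [0.5, -0.6, 2.5, -0.9, 0.6, -0.4], [0.4, -0.6, 2.4, -0.7, 0.7, -0.7], [0.3, -0.5, 2.2, -0.6, 0.7, -0.8], [0.2, -0.3, 2.1, -0.5, 0.6, -0.9], [0.2, -0.3, 2.0, -0.5, 0.6, -0.9]]
-0.5 0 [None, None, None, None, None, None]
-0.5 -20 [None, None, None, None, None, None]
-0.5 -40 [[0.7, -0.1, 2.2, -1.0, 1.1, 0.3], [0.7, -0.1, 2.2, -1.0, 1.1, 0.3], [0.6, -0.2, 2.1, -0.9, 1.1, 0.1], [0.5, -0.1, 1.9, -0.9, 1.1, -0.1], [0.4, -0.0, 1.8, -0.9, 1.1, -0.1], [0.4, 0.0, 1.8, -0.9, 1.0, -0.2]]
0.5 0 [None, None, None, None, [-0.3, -0.3, 2.5, 2.3, 0.9, 2.2], [-0.2, -0.2, 2.5, 2.3, 0.9, 2.2]]
0.5 -20 [None, None, None, None, None, None]
0.5 -40 [None, None, [-0.1, -0.9, 2.5, 0.5, 0.8, -2.3], [-0.1, -0.6, 2.3, 0.5, 0.7, -2.3], [-0.1, -0.4, 2.2, 0.6, 0.7, -2.4], [-0.1, -0.4, 2.1, 0.6, 0.7, -2.4]]
1
[... 495 characters left out ...]
4, -0.2, 2.1, 0.8, 1.6, 2.7], [-0.4, -0.0, 1.9, 0.8, 1.6, 2.8], [-0.4, 0.1, 1.7, 0.8, 1.6, 2.8], [-0.4, 0.2, 1.6, 0.8, 1.6, 2.8]]
-1.57 0 [[0.7, 0.9, 1.3, -1.0, 2.2, 0.9], [0.6, 0.9, 1.3, -1.0, 2.2, 0.8], [0.6, 0.8, 1.3, -1.1, 2.2, 0.7], [0.5, 0.8, 1.1, -1.2, 2.2, 0.5], None, None]
-1.57 -20 [[0.6, 0.7, 1.4, -0.8, 2.0, 0.9], [0.6, 0.7, 1.4, -0.8, 2.0, 0.8], [0.6, 0.6, 1.3, -0.9, 2.0, 0.7], [0.5, 0.7, 1.2, -1.0, 2.1, 0.6], [0.5, 0.8, 1.0, -1.0, 2.1, 0.4], [0.5, 0.8, 0.9, -1.1, 2.1, 0.4]]
-1.57 -40 [[0.6, 0.5, 1.6, -0.6, 1.7, 0.8], [0.6, 0.4, 1.6, -0.6, 1.8, 0.8], [0.5, 0.4, 1.4, -0.7, 1.9, 0.7], [0.5, 0.5, 1.2, -0.7, 1.9, 0.5], [0.4, 0.6, 1.0, -0.8, 1.9, 0.5], [0.4, 0.7, 1.0, -0.8, 1.9, 0.4]]
```

Run:
```python
from kin import *
q0=np.array([0.3639,-0.3405,1.9268,-0.4929,1.4504,-0.9588])
for az in (-.2,-.4,-.6,-.8,-1.0):
  for ph in (-45,-35,-25,-15):
    phi=np.radians(ph); q=q0; out=[]
    pts=[np.array([-.15,-.01,.26]),np.array([-.15,-.01,.16]),np.array([-.08,-.01,.155])]+[under(t,.17,-.01) for t in np.arange(.3,1.75,.1)]
    errs=[];qs=[]
    M=toolM(phi,az)
    for p in pts:
        P=W(p)-.19*M[:,2]
        q,e=ik(P,M,q); errs.append(e); qs.append(q)
    qs=np.array(qs)
    mg=np.minimum(qs-LO,HI-qs).min(0)
    A=toolM(phi,az)
    print(az,ph,"err",round(max(errs),4),[round(e,3) for e in errs[:3]],"minmargin",mg.round(2), "maxstep",np.abs(np.diff(qs,axis=0)).max().round(2))
```

```text
-0.2 -45 err 0.0 [np.float64(0.0), np.float64(0.0), np.float64(0.0)] minmargin [2.2  0.25 0.19 0.36 0.56 2.31] maxstep 0.23
-0.2 -35 err 0.0 [np.float64(0.0), np.float64(0.0), np.float64(0.0)] minmargin [2.08 0.29 0.16 0.   0.47 2.62] maxstep 0.32
-0.2 -25 err 0.158 [np.float64(0.0), np.float64(0.095), np.float64(0.158)] minmargin [1.98 0.38 0.17 0.   0.43 2.49] maxstep 0.26
-0.2 -15 err 0.2959 [np.float64(0.16), np.float64(0.2), np.float64(0.295)] minmargin [1.9  0.49 0.2  0.   0.43 2.31] maxstep 0.36
-0.4 -45 err 0.0 [np.float64(0.0), np.float64(0.0), np.float64(0.0)] minmargin [2.14 0.43 0.31 0.33 0.73 2.59] maxstep 0.22
-0.4 -35 err 0.0 [np.float64(0.0), np.float64(0.0), np.float64(0.0)] minmargin [2.03 0.51 0.3  0.07 0.69 2.53] maxstep 0.26
-0.4 -25 err 0.0836 [np.float64(0.0), np.float64(0.02), np.float64(0.084)] minmargin [1.94 0.62 0.32 0.   0.7  2.31] maxstep 0.27
-0.4 -15 err 0.2152 [np.float64(0.085), np.float64(0.096), np.float64(0.177)] minmargin [1.88 0.75 0.36 0.   0.74 2.17] maxstep 0.29
-0.6 -45 err 0.0 [np.float64(0.0), np.float64(0.0), np.float64(0.0)] minmargin [2
[... 724 characters left out ...]
.0), np.float64(0.0)] minmargin [1.97 0.94 0.6  0.07 1.01 2.21] maxstep 0.2
-0.8 -15 err 0.0887 [np.float64(0.0), np.float64(0.0), np.float64(0.0)] minmargin [1.93 1.06 0.64 0.   0.93 2.1 ] maxstep 0.22
-1.0 -45 err 0.0 [np.float64(0.0), np.float64(0.0), np.float64(0.0)] minmargin [2.14 0.84 0.66 0.47 1.03 2.4 ] maxstep 0.16
-1.0 -35 err 0.0 [np.float64(0.0), np.float64(0.0), np.float64(0.0)] minmargin [2.07 0.94 0.7  0.29 0.97 2.27] maxstep 0.16
-1.0 -25 err 0.0 [np.float64(0.0), np.float64(0.0), np.float64(0.0)] minmargin [2.02 1.06 0.74 0.13 0.89 2.17] maxstep 0.18
-1.0 -15 err 0.0196 [np.float64(0.0), np.float64(0.0), np.float64(0.0)] minmargin [1.98 1.17 0.78 0.   0.81 2.09] maxstep 0.2
```

```bash
cat > plan.py <<'E'
from h import *
import kin, math
from kin import W,toolM,ik,under
from scipy.spatial.transform import Slerp
def rows(targets,vmax=45,wmax=9):
    """targets: list of (tip_world, M). interpolates tip; prints rows"""
    s,M,tip=st(); q=s["joints"]
    out=[]
    for t,Mt in targets:
        d=np.linalg.norm((t-.19*Mt[:,2])-(tip-.19*M[:,2]))*1000; w=np.degrees(R.from_matrix(M.T@Mt).magnitude())
        n=max(1,math.ceil(max(d/vmax,w/wmax)))
        sl=Slerp([0,1],R.from_matrix([M,Mt]))
        for i in range(1,n+1):
            Mi=sl(i/n).as_matrix(); ti=tip+(t-tip)*i/n; Mp=sl((i-1)/n).as_matrix(); tp=tip+(t-tip)*(i-1)/n
            sh=1000*Mp.T@((ti-.19*Mi[:,2])-(tp-.19*Mp[:,2])); rv=np.degrees(R.from_matrix(Mp.T@Mi).as_rotvec())
            qn,e=ik(ti-.19*Mi[:,2],Mi,q); dq=np.abs(qn-q).max(); q=qn
            print([1,sh.round().astype(int).tolist(),rv.round(1).tolist()],"err",round(e,3),"dq",dq.round(2))
        tip,M=t,Mt
    print("final q",q.round(2))
E
python3 - <<'E'
from plan import *
Mt=toolM(np.radians(-40),-.4)
rows([(W([-.17,0,.26]),Mt)])
E
```

```text
t 4.375 q [ 0.3639 -0.3405  1.9268 -0.4929  1.4504 -0.9588] p [0.3565 0.1977 0.4901] F [-0.02 -0.27 -0.08] open 0.0003
M [[-0.9281, 0.2599, 0.2667], [0.1383, 0.9055, -0.4011], [-0.3458, -0.3354, -0.8763]] tip [0.4072 0.1215 0.3236]
[1, [38, 11, 2], [-1.4, -5.1, 4.8]] err 0.0 dq 0.17
[1, [39, 9, 0], [-1.4, -5.1, 4.8]] err 0.0 dq 0.19
[1, [40, 7, -2], [-1.4, -5.1, 4.8]] err 0.0 dq 0.22
[1, [40, 5, -3], [-1.4, -5.1, 4.8]] err 0.0 dq 0.24
[1, [40, 3, -5], [-1.4, -5.1, 4.8]] err 0.0 dq 0.25
final q [ 0.87 -0.42  2.26 -0.91  1.29  0.11]
```

Request:
apply_moves:
  motion:
    - [1,[38,11,2],[-1.4,-5.1,4.8]]
    - [1,[39,9,0],[-1.4,-5.1,4.8]]
    - [1,[40,7,-2],[-1.4,-5.1,4.8]]
    - [1,[40,5,-3],[-1.4,-5.1,4.8]]
    - [1,[40,3,-5],[-1.4,-5.1,4.8]]
    - [1,[0,0,0],[0,0,0]]

```text
time: 5.12
tool_pos: [0.2048, 0.2774, 0.373]
ee_rot: [0.63, 2.199, -0.266]
ft_force: [-0.1, -0.9, 0.0]
opening: 0.0004
```

Run:
```python
from plan import *
Mt=toolM(np.radians(-40),-.4)
rows([(W([-.16,0,.16]),Mt),(W([-.10,-.005,.148]),Mt),(W([-.07,-.01,.142]),Mt)],vmax=35)
import cv2
cv2.imwrite("pics/s4.png",eyes.get_image("scene")[:,:,::-1])
cv2.imwrite("pics/w4.png",eyes.get_image("wrist")[:,:,::-1])
```

```text
t 5.125 q [ 0.8753 -0.4185  2.2751 -0.9101  1.2649  0.1459] p [0.2048 0.2774 0.373 ] F [-0.15 -0.9   0.04] open 0.0004
M [[-0.5437, 0.5217, 0.6574], [0.3501, 0.8529, -0.3873], [-0.7628, 0.0196, -0.6464]] tip [0.3297 0.2038 0.2502]
[1, [21, 1, 23], [0.3, -0.1, -0.3]] err 0.0 dq 0.06
[1, [21, 1, 23], [0.3, -0.1, -0.3]] err 0.0 dq 0.06
[1, [21, 1, 23], [0.3, -0.1, -0.3]] err 0.0 dq 0.07
[1, [-14, 9, 26], [0.0, 0.0, 0.0]] err 0.0 dq 0.08
[1, [-14, 9, 26], [0.0, 0.0, 0.0]] err 0.0 dq 0.07
[1, [-14, 7, 27], [0.0, 0.0, 0.0]] err 0.0 dq 0.07
final q [ 0.62 -0.12  2.29 -1.1   0.92  0.29]
```

View pics/s4.png

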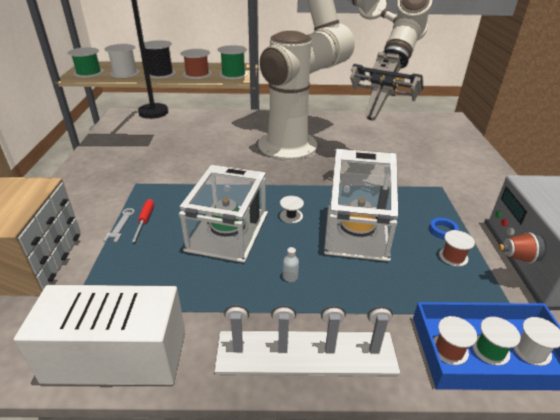

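View pics/w4.png

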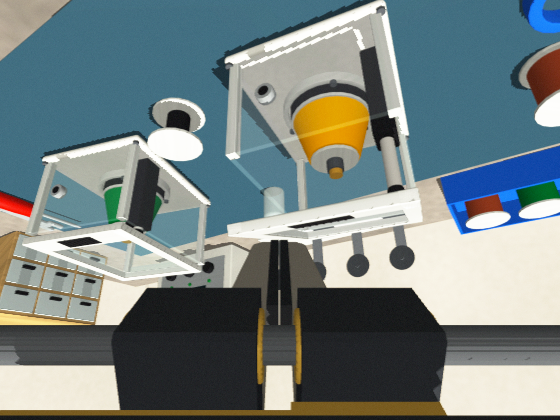

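The scene shows the lid ajar with its front rail at about (366,156), and the gripper is in front and clear at (385,85). In the wrist view the plunger is on the bay's left at about (388,150), so it's clear of the fingers' path. I'll enter below the lid edge.

Request:
apply_moves:
  motion:
    - [1,[21,1,23],[0.3,0,-0.3]]
    - [1,[21,1,23],[0.3,0,-0.3]]
    - [1,[21,1,23],[0.3,0,-0.3]]
    - [1,[0,0,0],[0,0,0]]

```text
time: 5.72
tool_pos: [0.2266, 0.2747, 0.2875]
ee_rot: [0.64, 2.202, -0.283]
ft_force: [-0.3, -0.1, 0.0]
opening: 0.0006
```

Run:
```python
from plan import *
Mt=toolM(np.radians(-40),-.4)
rows([(W([-.10,-.005,.148]),Mt),(W([-.07,-.01,.142]),Mt)],vmax=30)
import cv2
cv2.imwrite("pics/s5.png",cv2.resize(eyes.get_image("scene")[60:280,260:500,::-1],None,fx=2.7,fy=2.7))
```

```text
t 5.725 q [ 0.8208 -0.237   2.3288 -0.9911  1.1021  0.3183] p [0.2266 0.2747 0.2875] F [-0.25 -0.14  0.04] open 0.0006
M [[-0.5455, 0.5323, 0.6474], [0.3512, 0.8465, -0.4], [-0.761, 0.0091, -0.6487]] tip [0.3496 0.1987 0.1643]
[1, [-9, 7, 24], [-0.1, -0.2, -0.4]] err 0.0 dq 0.07
[1, [-9, 7, 24], [-0.1, -0.2, -0.4]] err 0.0 dq 0.06
[1, [-7, 4, 13], [0.0, 0.0, 0.0]] err 0.0 dq 0.04
[1, [-7, 4, 13], [0.0, 0.0, 0.0]] err 0.0 dq 0.04
final q [ 0.62 -0.12  2.29 -1.1   0.92  0.29]
```

View pics/s5.png

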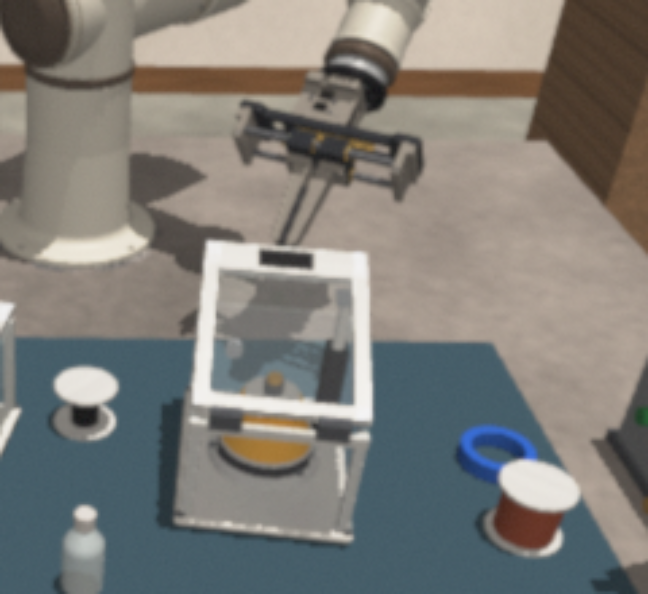

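The fingers sit behind the front rail, near its middle at about (285,240) in the crop. I'll continue under the lid.

Request:
apply_moves:
  motion:
    - [1,[-9,7,24],[0,0,0]]
    - [1,[-9,7,24],[0,0,0]]
    - [1,[-7,4,13],[0,0,0]]
    - [1,[-7,4,13],[0,0,0]]
    - [1,[0,0,0],[0,0,0]]

```text
time: 6.4
tool_pos: [0.312, 0.2538, 0.2759]
ee_rot: [0.649, 2.19, -0.265]
ft_force: [-0.7, -0.3, -1.8]
opening: 0.0003
```

Run:
```python
from plan import *
s,M,tip=st(); print("tip bay",kin.Rb.T@(tip-kin.ob))
import cv2
cv2.imwrite("pics/s6.png",cv2.resize(eyes.get_image("scene")[60:280,260:500,::-1],None,fx=2.7,fy=2.7))
```

```text
t 6.4 q [ 0.6145 -0.1339  2.2726 -1.0773  0.9186  0.28  ] p [0.312  0.2538 0.2759] F [-0.72 -0.28 -1.83] open 0.0003
M [[-0.5334, 0.5338, 0.6562], [0.3617, 0.8452, -0.3936], [-0.7647, 0.0274, -0.6438]] tip [0.4366 0.179  0.1536]
tip bay [-0.06282728 -0.00491191  0.15355855]
```

View pics/s6.png

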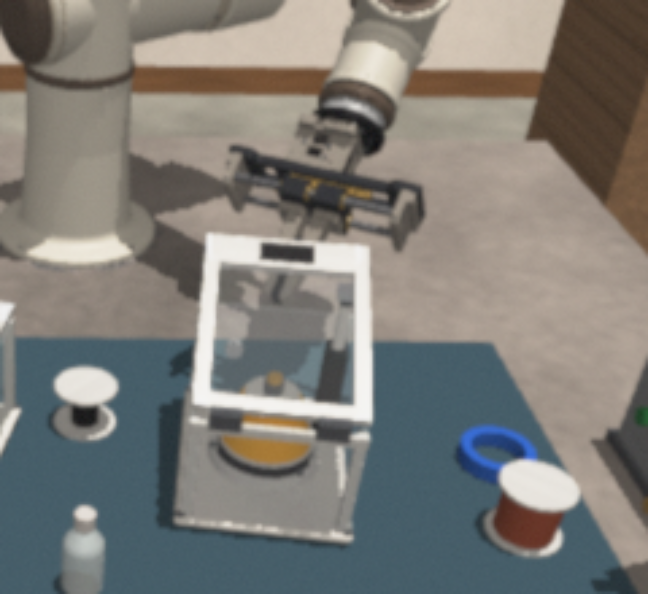

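The fingers are under the front rail and carry a little of the lid's weight (Fz −1.8 N). Now I'll plan the lifting arc.

Run:
```python
from plan import *
Mt=toolM(np.radians(-40),-.4)
y=-.005
rows([(W([a,y,b]),Mt) for a,b in [(-.047,.19),(-.028,.222),(-.012,.252),(.014,.275),(.044,.289),(.076,.297),(.1,.297),(.118,.294)]],vmax=26)
```

```text
t 6.45 q [ 0.6155 -0.1343  2.2729 -1.0773  0.9189  0.2803] p [0.3116 0.254  0.2759] F [-0.86 -0.12 -1.24] open 0.0005
M [[-0.5335, 0.5333, 0.6565], [0.3613, 0.8455, -0.3932], [-0.7647, 0.0274, -0.6438]] tip [0.4363 0.1793 0.1536]
[1, [-19, 4, -6], [0.2, -0.0, -0.8]] err 0.0 dq 0.07
[1, [-19, 4, -6], [0.2, -0.0, -0.8]] err 0.0 dq 0.07
[1, [-18, 4, -4], [0.0, 0.0, 0.0]] err 0.0 dq 0.05
[1, [-18, 4, -4], [0.0, 0.0, 0.0]] err 0.0 dq 0.05
[1, [-16, 3, -4], [0.0, 0.0, 0.0]] err 0.0 dq 0.04
[1, [-16, 3, -4], [0.0, 0.0, 0.0]] err 0.0 dq 0.04
[1, [-17, 5, 2], [0.0, 0.0, 0.0]] err 0.0 dq 0.04
[1, [-17, 5, 2], [0.0, 0.0, 0.0]] err 0.0 dq 0.03
[1, [-14, 6, 6], [0.0, 0.0, 0.0]] err 0.0 dq 0.03
[1, [-14, 6, 6], [0.0, 0.0, 0.0]] err 0.0 dq 0.03
[1, [-13, 6, 9], [0.0, 0.0, 0.0]] err 0.0 dq 0.03
[1, [-13, 6, 9], [0.0, 0.0, 0.0]] err 0.0 dq 0.03
[1, [-14, 9, 17], [0.0, 0.0, 0.0]] err 0.0 dq 0.05
[1, [-8, 7, 15], [0.0, 0.0, 0.0]] err 0.0 dq 0.04
final q [ 0.36 -0.03  1.86 -0.88  0.9  -0.23]
```

Request:
apply_moves:
  motion:
    - [1,[-19,4,-6],[0,0,-0.8]]
    - [1,[-19,4,-6],[0,0,-0.8]]
    - [1,[-18,4,-4],[0,0,0]]
    - [1,[-18,4,-4],[0,0,0]]
    - [1,[-16,3,-4],[0,0,0]]
    - [1,[-16,3,-4],[0,0,0]]

```text
time: 7.2
tool_pos: [0.36, 0.248, 0.3773]
ee_rot: [0.612, 2.207, -0.282]
ft_force: [-0.1, -1.2, -1.9]
opening: -0.0001
```

Run:
```python
from plan import *
Mt=toolM(np.radians(-40),-.4)
y=-.005
s,M,tip=st(); print("tip bay",kin.Rb.T@(tip-kin.ob))
rows([(W([a,y,b]),Mt) for a,b in [(-.012,.252),(.014,.275),(.044,.289),(.076,.297),(.1,.297),(.118,.294)]],vmax=26)
import cv2
cv2.imwrite("pics/s7.png",cv2.resize(eyes.get_image("scene")[60:280,260:500,::-1],None,fx=2.7,fy=2.7))
```

```text
t 7.2 q [ 0.531  -0.233   2.128  -0.9322  0.985  -0.0603] p [0.36   0.248  0.3773] F [-0.14 -1.21 -1.89] open -0.0001
M [[-0.5544, 0.5144, 0.6542], [0.3334, 0.8575, -0.3917], [-0.7625, 0.0009, -0.647]] tip [0.4843 0.1736 0.2543]
tip bay [-0.01487788 -0.00315046  0.25434876]
t 7.2 q [ 0.531  -0.233   2.128  -0.9322  0.985  -0.0603] p [0.36   0.248  0.3773] F [-0.14 -1.21 -1.89] open -0.0001
M [[-0.5544, 0.5144, 0.6542], [0.3334, 0.8575, -0.3917], [-0.7625, 0.0009, -0.647]] tip [0.4843 0.1736 0.2543]
[1, [1, 1, 4], [0.5, -0.3, 0.3]] err 0.0 dq 0.02
[1, [-17, 5, 2], [0.0, 0.0, 0.0]] err 0.0 dq 0.04
[1, [-17, 5, 2], [0.0, 0.0, 0.0]] err 0.0 dq 0.03
[1, [-14, 6, 6], [0.0, 0.0, 0.0]] err 0.0 dq 0.03
[1, [-14, 6, 6], [0.0, 0.0, 0.0]] err 0.0 dq 0.03
[1, [-13, 6, 9], [0.0, 0.0, 0.0]] err 0.0 dq 0.03
[1, [-13, 6, 9], [0.0, 0.0, 0.0]] err 0.0 dq 0.03
[1, [-14, 9, 17], [0.0, 0.0, 0.0]] err 0.0 dq 0.05
[1, [-8, 7, 15], [0.0, 0.0, 0.0]] err 0.0 dq 0.04
final q [ 0.36 -0.03  1.86 -0.88  0.9  -0.23]
```

View pics/s7.png

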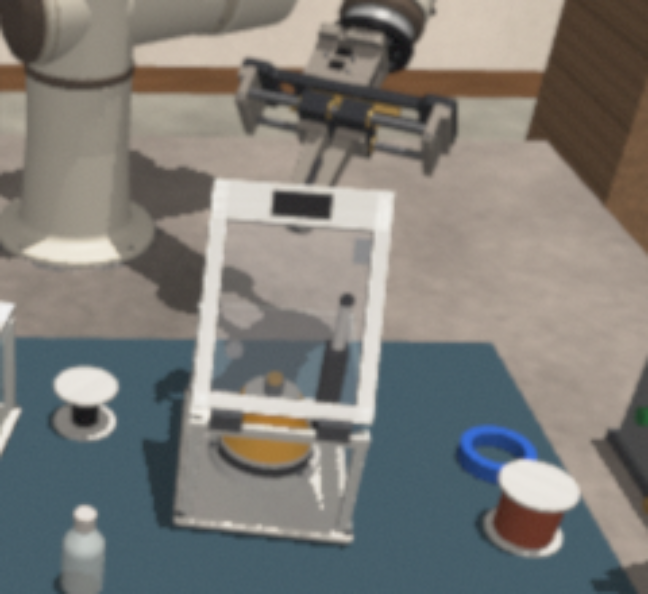

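The lid rides up on the fingertips. The tips show just under the rail at (300,228), and the plunger stands out at (345,300). I'll continue along the arc.

Request:
apply_moves:
  motion:
    - [1,[-17,5,4],[0,0,0]]
    - [1,[-17,5,3],[0,0,0]]
    - [1,[-14,6,6],[0,0,0]]
    - [1,[-14,6,6],[0,0,0]]

```text
time: 7.75
tool_pos: [0.4197, 0.2394, 0.416]
ee_rot: [0.61, 2.205, -0.278]
ft_force: [0.0, 0.3, -1.2]
opening: 0.0002
```

Run:
```python
from plan import *
Mt=toolM(np.radians(-40),-.4)
y=-.005
s,M,tip=st(); print("tip bay",kin.Rb.T@(tip-kin.ob))
rows([(W([a,y,b]),Mt) for a,b in [(.076,.297),(.1,.297),(.118,.294)]],vmax=22)
import cv2
cv2.imwrite("pics/s8.png",cv2.resize(eyes.get_image("scene")[60:280,260:500,::-1],None,fx=2.7,fy=2.7))
```

```text
t 7.75 q [ 0.4433 -0.1687  1.9943 -0.886   0.9577 -0.188 ] p [0.4197 0.2394 0.416 ] F [ 0.02  0.26 -1.22] open 0.0002
M [[-0.5531, 0.5123, 0.6569], [0.333, 0.8588, -0.3894], [-0.7637, 0.0034, -0.6456]] tip [0.5445 0.1654 0.2933]
tip bay [ 0.04585437 -0.00224126  0.29333485]
t 7.75 q [ 0.4433 -0.1687  1.9943 -0.886   0.9577 -0.188 ] p [0.4197 0.2394 0.416 ] F [ 0.02  0.26 -1.22] open 0.0002
M [[-0.5531, 0.5123, 0.6569], [0.333, 0.8588, -0.3894], [-0.7637, 0.0034, -0.6456]] tip [0.5445 0.1654 0.2933]
[1, [-10, 6, 10], [0.3, -0.1, 0.1]] err 0.0 dq 0.03
[1, [-10, 6, 10], [0.3, -0.1, 0.1]] err 0.0 dq 0.03
[1, [-7, 5, 8], [0.0, 0.0, 0.0]] err 0.0 dq 0.02
[1, [-7, 5, 8], [0.0, 0.0, 0.0]] err 0.0 dq 0.02
[1, [-8, 7, 15], [0.0, 0.0, 0.0]] err 0.0 dq 0.04
final q [ 0.36 -0.03  1.86 -0.88  0.9  -0.23]
```

View pics/s8.png

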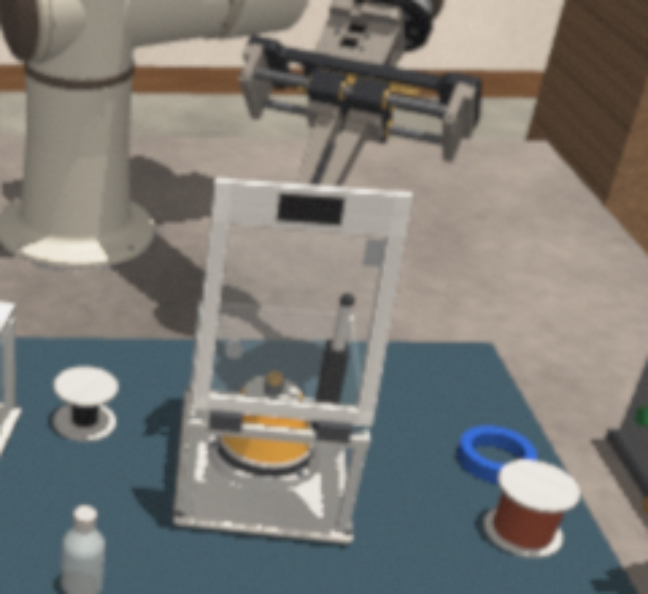

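The lid is at about 70°, with the fingertips behind the front rail. I'll push on past upright.

Request:
apply_moves:
  motion:
    - [1,[-10,6,10],[0,0,0]]
    - [1,[-10,6,10],[0,0,0]]
    - [1,[-9,6,12],[0,0,0]]
    - [1,[-9,6,12],[0,0,0]]
    - [1,[-9,7,13],[0,0,0]]

```text
time: 8.43
tool_pos: [0.5058, 0.2271, 0.4164]
ee_rot: [0.61, 2.203, -0.278]
ft_force: [-1.4, 0.2, -1.0]
opening: 0.0004
```

Run:
```python
from plan import *
Mt=toolM(np.radians(-40),-.4)
s,M,tip=st(); print("tip bay",kin.Rb.T@(tip-kin.ob))
import cv2
cv2.imwrite("pics/s9.png",cv2.resize(eyes.get_image("scene")[60:280,260:500,::-1],None,fx=2.7,fy=2.7))
```

```text
t 8.425 q [ 3.4610e-01  5.0000e-04  1.8359e+00 -8.7410e-01  8.7700e-01 -2.5040e-01] p [0.5058 0.2271 0.4164] F [-1.37  0.17 -0.96] open 0.0004
M [[-0.5513, 0.5122, 0.6586], [0.3328, 0.8589, -0.3893], [-0.7651, 0.0046, -0.6439]] tip [0.631  0.1532 0.2941]
tip bay [ 0.13318078 -0.00144034  0.29405204]
```

View pics/s9.png

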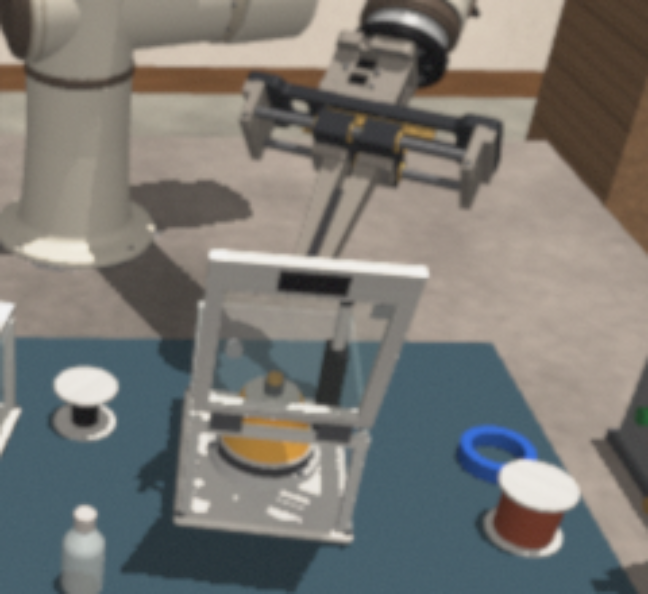

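The lid is past upright: its rail is now at (315,275) and leaning toward the camera. I'll give it one more nudge, then retreat.

Request:
apply_moves:
  motion:
    - [1,[-7,6,11],[0,0,0]]
    - [1,[0,0,0],[0,0,0]]
    - [1,[0,0,-30],[0,0,0]]
    - [1,[0,0,-45],[0,0,0]]
    - [1,[0,0,-45],[0,0,0]]
    - [1,[0,0,-20],[0,0,0]]
    - [1,[0,0,0],[0,0,0]]
    - [1,[0,0,0],[0,0,0]]

```text
time: 9.48
tool_pos: [0.426, 0.2839, 0.5079]
ee_rot: [0.618, 2.211, -0.285]
ft_force: [0.0, -0.3, -0.6]
opening: 0.0005
```

Run:
```python
from plan import *
s,M,tip=st(); print("tip bay",kin.Rb.T@(tip-kin.ob))
import cv2
cv2.imwrite("pics/s10.png",eyes.get_image("scene")[:,:,::-1])
cv2.imwrite("pics/t10.png",eyes.get_image("top")[:,:,::-1])
for th in (1.57,1.75,1.92):
    print(th,[proj("scene",W([.095-.195*np.cos(th)+sg*0+.005*np.sin(th),y,.134+.195*np.sin(th)+.005*np.cos(th)])).round(0).tolist() for y in(.075,-.075) for sg in (0,)])
```

```text
t 9.475 q [ 0.5254 -0.1328  1.7787 -0.8198  1.1467 -0.2832] p [0.426  0.2839 0.5079] F [ 0.01 -0.25 -0.58] open 0.0005
M [[-0.5568, 0.5187, 0.6488], [0.3373, 0.855, -0.394], [-0.7591, -0.0005, -0.651]] tip [0.5493 0.2091 0.3842]
tip bay [0.04408748 0.04161156 0.38418864]
1.57 [[415.0, 139.0], [339.0, 134.0]]
1.75 [[417.0, 149.0], [338.0, 143.0]]
1.92 [[418.0, 162.0], [337.0, 155.0]]
```

View pics/s10.png

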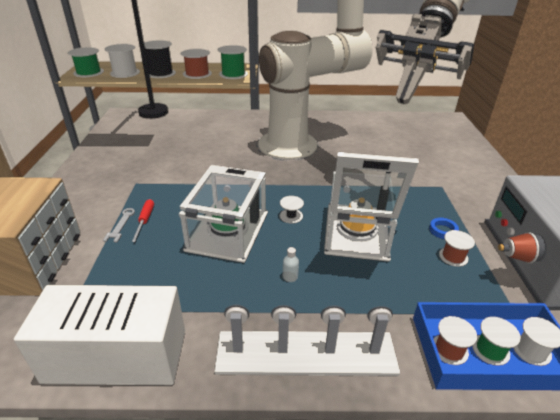

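View pics/t10.png

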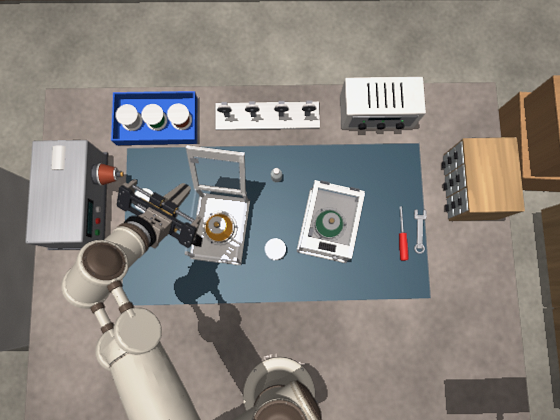

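The lid's top corners at (337,155) and (412,160) match the prediction for 1.92 rad. The green lid is flat and the bystanders are where they were. I'll let it settle, check again and hand in.

Request:
apply_moves:
  motion:
    - [1,[0,0,-30],[0,0,0]]
    - [1,[0,0,0],[0,0,0]]
    - [1,[0,0,0],[0,0,0]]
    - [1,[0,0,0],[0,0,0]]
    - [1,[0,0,0],[0,0,0]]

```text
time: 10.2
tool_pos: [0.4089, 0.2938, 0.5222]
ee_rot: [0.621, 2.216, -0.295]
ft_force: [-0.0, 0.9, -0.1]
opening: 0.0002
```

Run:
```python
from plan import *
import cv2
a=cv2.imread("pics/s10.png").astype(int); b=eyes.get_image("scene")[:,:,::-1].astype(int)
print("lid region diff",np.abs(a-b)[145:260,320:425].mean(), np.abs(a-b)[145:260,320:425].max())
c=cv2.imread("pics/scene0.png").astype(int); d=np.abs(b-c).max(2)>40
for n,(x0,x1,y0,y1) in dict(green=(175,272,160,262),empty=(272,310,190,228),oiler=(275,305,245,285),tools=(95,165,195,245),tape=(425,465,215,240),copper=(437,480,228,268)).items(): print(n,d[y0:y1,x0:x1].sum())
st()
from cell import manip
print(manip.finish_job())
```

```text
lid region diff 2.9952518978605935 90
green 0
empty 0
oiler 0
tools 0
tape 0
copper 0
t 10.25 q [ 0.5635 -0.1489  1.7646 -0.8177  1.2048 -0.2827] p [0.4089 0.2938 0.5222] F [-0.17 -0.13 -0.78] open 0.0005
M [[-0.561, 0.5228, 0.6419], [0.3363, 0.8524, -0.4003], [-0.7564, -0.0087, -0.654]] tip [0.5309 0.2177 0.3979]
the job is handed in; nothing more can be done
None
```

The gold bay's lid is open on its back stop, and I handed the job in at about 10 s; the hand-in gives no verdict.

- **Press:** I pressed the pad down about 4.4 mm to its stop, peaking at about 27 N vertically. That is well above the catch's 4 to 5 N, but under the limits. I then took the finger away, and the picture showed the lid ajar.
- **Lift:** I put the closed fingertips under the front rail, carried the lid up past upright, and drew the arm back clear.

**Last checks**
- **Lid angle:** the open lid's top corners in the scene camera match the prediction for 1.92 rad within a few pixels. In that camera the catch plunger looked sprung out during the lift; I did not check it again afterwards.
- **Other items:** compared with the first picture, no pixels changed beyond a set threshold around the green bay or any bystander. The gold spool looks in place, but I only judged that by eye.
- **Robot contact:** the last force reading was below 1 N, similar to the readings in free air.
- **Not fully confirmed:** I did not show by measurement that the lid was at rest. Between the last two pictures the lid area differed by 3 grey levels on average and 90 at most. That is probably the arm's shadow moving as I retreated, but I did not check it separately.

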